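# Pin the latch of the steel box and lift it out of its drawer tray

### The arm

A 6-joint arm with a two-finger parallel gripper is mounted at the origin on the work surface. World frame = base frame: x ahead of the robot, y to its left, z up, the work surface at z = 0. Lengths are in mm, angles in rad, forces in N, time in s.
With the tool pointing down it reaches from about 350 to 875 mm from the base axis. Payload 4.2 kg.
Tool frame: the origin (TCP) lies at the very end of the fingers, on their centre line; the grasp point (between the pads) lies grip_depth behind it (grip_depth is the distance from the TCP to the grasp point, in mm); z points along the fingers, x is the direction in which the jaws open and shut, and the axes are right-handed (so a half turn about z gives the same grasp; the last joint's range is limited). The gripper opens to 87 mm and grips with 3 to 60 N. Pads are 19 mm wide; open, the fingers measure 117 mm over their backs; the gripper's body (75 mm by 190 mm) begins 51 mm behind the grasp point.
Start: joints at [-0.851, 0.385, 0.008, 0, -1.194, -0.259], TCP at [277.927, -559.782, 222.55] pointing down, gripper open.
Joint ranges: [-3.14, 3.14], [-1.21, 2.06], [-1.07, 1.41], [-3.16, 2.05], [-2.99, -0.16], [-3.1, 3.1]. Speed limits (rad/s): [2.79, 2.79, 3.14, 3.14, 3.14, 3.14].

### API

Orientations are given as a unit quaternion [x, y, z, w].
In Python, from rig import get_state, snapshot, close_job, grip_depth gives the robot as it stands. The module is installed in compiled form; this text tells all that it offers.
- The arm moves only by the tool jog_arm, never from a script. Its argument "steps" is a list that holds one entry, the list of rows, each a list of 7 numbers: the turn, a rotation vector about the tool's x, y, z in rad, then the shift along the tool's x, y, z in m, then the closure, from 0 (fully open) to 1 (shut). In form: [[[ax, ay, az, tx, ty, tz, fingers], ...]]. A call has 1 to 12 rows; each row shifts and turns the commanded pose from where the row before left it, along the tool's axes as they then stand; what a row does not reach is not made up. A row lasts 1/8 s, in which the tool goes at most 62.5 mm and 10.7 degrees, less where a joint would pass 70% of its speed; a pose out of reach is approached as far as the arm can. A call with a gripper value outside its range is refused whole. The fingers move at their own pace and stop on an object; "newtons" is the grip in N (left out, the last holds). Time passes only in rows, so rows that do not move let the fingers close. It gives the time, the measured TCP pose, the force and the opening at its end, in the units of the state.
- get_state(): the state, without advancing time (a new reading comes with each control period).
- snapshot(name): name is "side" or "top"; returns a dict with "img" (384x512x3 uint8, blue, green, red), "K" (3x3 intrinsics, pixels), "distortion" ([k1, k2, p1, p2, k3] as OpenCV has them; the pictures are not rectified), "xyz" and "attitude" of the camera in the world. Camera axes: x right, y up, looking along -z (the intrinsics and any distortion apply to the point x, -y, -z); pixel columns grow to the right and rows downward; lengths in mm; the calibration is good to about 2 mm. A picture is of the moment at which its call begins. There is no depth.
- close_job(): hands the job in, once; it reports no verdict.
The state is a dict: "t": time; "q": joint angles; "qd": joint speeds; "effort": joint torques, N m; "eef_pos": TCP position; "tcp_rot": TCP orientation; "force": force on the tool from outside, world axes, zero at the start; "torque": the same for the moment, N m; "finger_gap": opening from 0.0 (shut) to 1.0 (fully open).
Only numpy, scipy, OpenCV 4.12 (cv2) and the standard library are available. Lean on these libraries where they do the work, as an engineer would, in place of code of your own. Each camera call takes 0.05 s, during which the arm holds its last target. There are 200 camera calls.

### The job

Take the loose steel locking pin from its socket in the black tray, push it down through the eye of the steel box's latch until its collar rests on the eye, and let go of it. Then lift the box, with the pin in place, up out of its pocket, keeping it level all the way, and finish holding it still and level in the air over the tray, about 10 cm above where it stood. Leave the jars, cup, mill and stopper where they are; the program ends while the gripper is still holding the box.

Things in the scene. Friction and masses are not known exactly. Their poses are not given: they have to be found in the camera images.
- drawer: fixed white drawer with black tray. Origin: worktop (z 0) under the tray's centre; x away from the drawer front, y left. Tray 320 x 540 mm, top at z 34 mm, box and jar pocket floors at 18; side walls reach z 55, front panel (x -178) 68, cabinet behind (from x 165) 75. Box pockets 104 x 84 mm at x 40, y 95 and -95; pin sockets 11 mm wide at x -100, y 190 and -190. Which holds what varies.
- box: lidded stainless steel box, 96 x 76 mm, 58 mm to the lid's top (lid 100 x 80, stays shut), about 0.6 kg, in one of the two box pockets (16 mm deep, 4 mm play). Origin: centre of its underside; x to its back, z up; latch and eye on its -x side, facing the drawer front.
- box_eye (a point): eye of the latch: 12 mm round hole, mouth chamfered to 16 mm, straight down through a level tab (36 mm along y, 34 mm out from the box's front wall, 10 mm thick). Point: hole centre at the tab's top face, at x -70, y 0, z 52 mm in the box's frame. 26 mm free below the tab, down to the tray top.
- box_handle (a point): centre of the box's rigid carrying handle: level bar along the box's x, 80 mm long, 10 wide (y), 12 high, on end posts with 64 mm free between. Point at x 0, y 0, z 88 mm in the box's frame, 30 mm above the lid, over the centre of mass (within about 5 mm). Best lifted by closing across the bar with a firm 40 N or more.
- pin: loose stainless pin, 50 g, upright in a pin socket: cylindrical grip 14 mm thick, 40 tall; below it a collar 22 wide, 4 thick; below that a shank 8 thick, 24 long, its last 7 mm tapering to 3. Origin: on the axis at the collar's underside (tip 24 below, top 44 above), z up. The collar rests on the tray top at first, on the eye's tab when fully in.
- jar0: stubby glass jar with bamboo screw lid, 56 mm diameter, 66 mm high, standing in a round pocket; bystander. Origin: centre of its underside.
- jar1: stubby glass jar with bamboo screw lid, 56 mm diameter, 66 mm high, standing in a round pocket; bystander. Origin: centre of its underside.
- jar2: stubby glass jar with bamboo screw lid, 56 mm diameter, 66 mm high, standing in a round pocket; bystander. Origin: centre of its underside.
- jar3: stubby glass jar with bamboo screw lid, 56 mm diameter, 66 mm high, standing in a round pocket; bystander. Origin: centre of its underside.
- cup: clear acrylic measuring cup, 72 mm across the rim, 72 mm high, with a loop handle to its +y side reaching 64 mm from its axis, standing in the other box pocket; bystander. Origin: centre of its underside.
- mill: stainless pepper mill with a brass tip, 46 mm thick, 169 mm long, lying along the drawer's y in a pocket at the back of the tray; bystander. Origin: on its axis, near mid-length.
- stopper: bottle stopper with a 30 mm bamboo ball head (top 41 mm above the tray), standing in the other pin socket; bystander. Origin: on its axis at the underside of its 22 mm collar.

How it is judged (in metres and radians):
On the way:
1. the pin is fully in the latch's eye and let go, the box still in its pocket (horizontal distance between pin and box_eye below 0.006 m and z of pin in the frame of box_eye between -0.004 and 0.005 m and angle between the z axis of pin and the z axis of box, either way round below 0.12 rad and contact force between pin and the fingers below 0.1 N and height (world z) of box below 0.026 m and distance of box from where it was at the start of the episode below 0.015 m), for 0.2 s.
At the end, for the whole second after the job is handed in: Fingers hold the box (over 2 N); it touches nothing else but its pin; risen 70 to 150 mm, within 170 mm of its start, level within 0.10 rad, below 20 mm/s and 0.15 rad/s; pin collar within 5 mm above or 4 mm below the tab top, axis within 6 mm and 0.12 rad of the eye (horizontal distance between pin and box_eye below 0.006 m and z of pin in the frame of box_eye between -0.004 and 0.005 m and angle between the z axis of pin and the z axis of box, either way round below 0.12 rad and height (world z) of box between 0.088 and 0.168 m and distance of box from where it was at the start of the episode below 0.17 m and angle between box's own z axis and vertical below 0.1 rad and linear speed of box below 0.02 m/s and angular speed of box below 0.15 rad/s and contact force between box and the fingers above 2 N and contact force between each of box, pin and drawer below 0.05 N and contact force between each of box, pin and jar0 below 0.05 N and contact force between each of box, pin and jar1 below 0.05 N and contact force between each of box, pin and jar2 below 0.05 N and contact force between each of box, pin and jar3 below 0.05 N and contact force between each of box, pin and cup below 0.05 N and contact force between each of box, pin and mill below 0.05 N and contact force between each of box, pin and stopper below 0.05 N); the arm keeps its last pose, push and grip.
It fails at once if the box is tipped more than 0.3 rad (17 degrees) (angle between box's own z axis and vertical above 0.3 rad).
It fails at once if a jar, the cup, the mill or the stopper is displaced by more than 25 mm (distance of any of jar0, jar1, jar2, jar3, cup, mill, stopper from where it was at the start of the episode above 0.025 m).
It also fails if it takes over 58 s, if anything falls off the work surface, if the arm or the gripper's body presses on something with over 40 N, if the wrist force passes 120 N, or if a joint passes its speed limit or range.

## Working session

There is one attempt and no reset: what is moved stays moved. The work goes in short steps, Python scripts to look and compute and a tool call to move; the robot and the scene stay as the last step left them, time stands still between calls to the robot, and variables do not carry over. Pictures are saved under pics/ and viewed, about 8 in all and at most 12, crops included, and the job is handed in when it is done.

Besides the shell and the picture viewer there is one more tool, called after ">>>" by a JSON object that holds its "method" and its "body". jog_arm: Moves the arm, as the interface text tells. Its arguments: {"type":"object","properties":{"steps":{"type":"array","items":{"type":"array","items":{"type":"array","items":{"type":"number"}}}},"newtons":{"type":"number"}},"required":["steps"]}

```bash
mkdir -p pics; python3 - <<'E'
from rig import get_state, snapshot, grip_depth
import cv2
print(grip_depth, get_state())
for n in("side","top"):
    s=snapshot(n); cv2.imwrite(f"pics/{n}0.png",s["img"]); print(n,s["K"],s["distortion"],s["xyz"],s["attitude"])
E
```

```text
18.700000000000003 {'t': 0.0, 'q': array([-8.51387563e-01,  3.85579677e-01,  6.60511687e-03, -5.44986354e-04,
       -1.19401215e+00, -2.58560832e-01]), 'qd': array([7.87180518e-05, 4.61818386e-04, 7.79782678e-04, 1.06921865e-03,
       1.03504598e-04, 1.60658082e-03]), 'effort': array([ 1.39777534e-03, -3.90661705e+01,  1.87410986e+01,  4.21990603e+00,
        1.10411999e-02, -1.94872960e-04]), 'eef_pos': array([ 277.66824233, -559.23973054,  221.43073524]), 'tcp_rot': array([ 5.27006482e-01,  8.49860520e-01,  5.62119565e-04, -9.73451043e-04]), 'force': array([-0.8420698 , -0.01026201,  0.80435468]), 'torque': array([ 0.02661372, -0.01309204,  0.0048139 ]), 'finger_gap': 1.00091096468203}
side [[363.52718972   0.         253.0980112 ]
 [  0.         363.52718972 199.77275895]
 [  0.           0.           1.        ]] [-0.08169591  0.          0.          0.          0.        ] [101.31402887 493.07694686 513.12514625] [-0.19585536  0.43725442  0.80397226 -0.35224687]
top [[346.82556461   0.         253.17284062]
 [  0.         346.82556461 191.22609659]
 [  0.           0.           1.        ]] [-0.05988551  0.          0.          0.          0.        ] [532.91477164  43.42736048 852.1912438 ] [ 0.01784012 -0.02727851 -0.69784675  0.71550509]
```

View pics/side0.png

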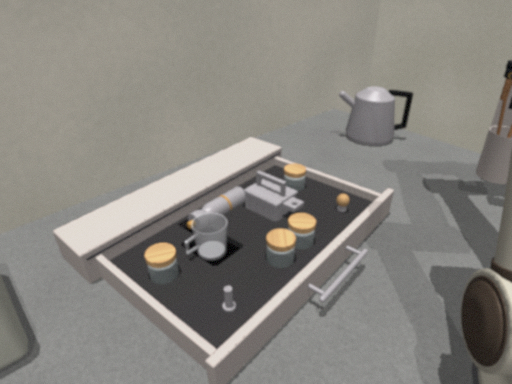

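View pics/top0.png

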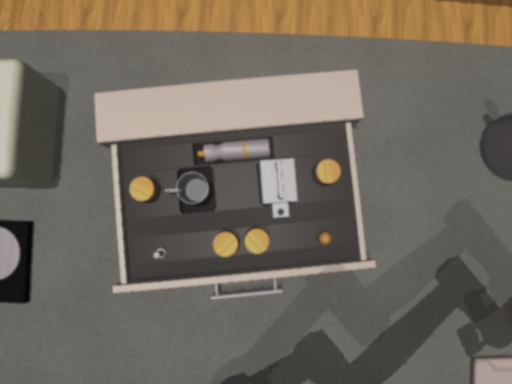

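The two views show the pin upright at top (158,254) / side (229,300), and the box with its latch toward the front at top (280,190), eye (281,211) / side (295,203). The stopper is at top (325,238). Next, one composite zoom for precise pixels.

```bash
python3 - <<'E'
import cv2,numpy as np
t=cv2.imread("pics/top0.png");s=cv2.imread("pics/side0.png")
def c(i,u,v,w,h,k=5):
    m=cv2.resize(i[v:v+h,u:u+w],None,fx=k,fy=k,interpolation=cv2.INTER_CUBIC)
    for a in range(0,w,10): cv2.putText(m,str(u+a),(a*k,8),0,.3,(0,255,255),1); cv2.line(m,(a*k,10),(a*k,14),(0,255,255))
    for a in range(0,h,10): cv2.putText(m,str(v+a),(0,a*k+4),0,.3,(0,255,255),1)
    return m
cv2.imwrite("pics/z.png",np.vstack([np.hstack([c(t,250,150,80,75),c(s,240,165,80,75)])[:, :800],np.hstack([c(t,130,235,80,45),c(s,200,275,80,45)])]))
E
```

```text
(no output)
```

View pics/z.png

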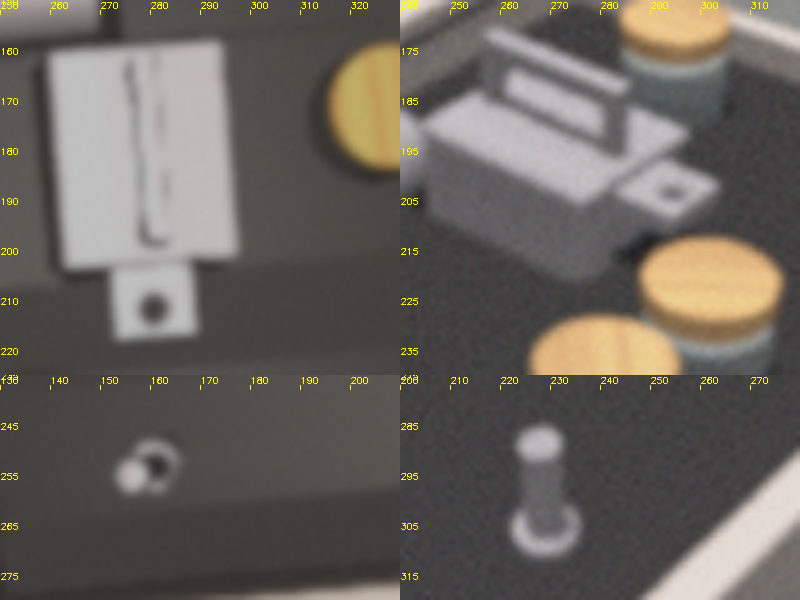

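```bash
cat > h.py <<'E'
import numpy as np, cv2
from scipy.spatial.transform import Rotation as R
from rig import snapshot, get_state
C={}
def cam(n):
    if n not in C: C[n]=snapshot(n)
    return C[n]
def ray(n,p):
    c=cam(n); u=cv2.undistortPoints(np.array([[p]],float),c["K"],np.array(c["distortion"]))[0,0]
    return c["xyz"],R.from_quat(c["attitude"]).apply([u[0],-u[1],-1])
def tri(pt,ps):
    (a,d),(b,e)=ray("top",pt),ray("side",ps)
    k=np.linalg.lstsq(np.c_[d,-e],b-a,rcond=None)[0]
    p,q=a+k[0]*d,b+k[1]*e
    return (p+q)/2,np.linalg.norm(p-q)
def onz(n,p,z):
    a,d=ray(n,p); return a+d*(z-a[2])/d[2]
def px(n,P):
    c=cam(n); v=R.from_quat(c["attitude"]).inv().apply(np.array(P,float).reshape(-1,3)-c["xyz"])*[1,-1,-1]
    return cv2.projectPoints(v,np.zeros(3),np.zeros(3),c["K"],np.array(c["distortion"]))[0][:,0]
E
python3 - <<'E'
from h import *
np.set_printoptions(precision=1,suppress=True)
for n,a,b in[("eye",(280.6,211.8),(294.4,203.2)),("pintop",(156.4,255),(228,288.4)),("collar",(161,253.2),(229.2,305.6)),("barfar",(278.2,161),(258.2,171.4)),("barnear",(281,199.2),(285,182.8))]: print(n,*tri(a,b))
L=[onz("top",p,76) for p in((259.6,161),(294.4,158),(297.6,201),(263,204))]
print("lid",np.array(L),np.mean(L,0))
for i,j in((0,1),(3,2),(3,0),(2,1)):
    d=L[j]-L[i];print(np.linalg.norm(d),np.degrees(np.arctan2(d[1],d[0])))
E
```

```text
eye [538.8 -28.9  69.3] 1.7591124112131056
pintop [435.6 245.4  77. ] 1.066327950936367
collar [435.1 245.5  36.2] 1.3968667243272888
barfar [647.  -18.4 110.7] 0.4032099963386438
barnear [565.7 -25.  111.8] 2.4558064820744674
lid [[651.4  20.8  76. ]
 [660.4 -57.8  76. ]
 [563.2 -66.6  76. ]
 [554.6  11.   76. ]] [607.4 -23.1  76. ]
79.13888646593136 -83.464861287839
78.0431072236294 -83.64213774199371
97.29453137361777 5.823859407171441
97.55571363211752 5.181870842846822
```

```bash
cat >> h.py <<'E'
def delta(P,yaw):
    "turn about tool z (rad), then shift (mm) along turned tool axes, from the measured pose to TCP P with jaw axis at yaw deg, tool down"
    s=get_state(); r=R.from_quat(s["tcp_rot"]); a=np.radians(yaw)
    T=R.from_matrix(np.array([[np.cos(a),np.sin(a),0],[np.sin(a),-np.cos(a),0],[0,0,-1]]).T)
    print("t",s["t"],"at",s["eef_pos"].round(1),"turn",(r.inv()*T).as_rotvec().round(4),"shift",T.inv().apply(np.array(P)-s["eef_pos"]).round(1),"F",s["force"].round(1),"gap",round(s["finger_gap"],3))
E
python3 - <<'E'
from h import *
delta([435.4,245.4,150],95.5)
print("utensil pot base",onz("side",(495,188),0))
E
```

```text
t 0.2 at [ 277.8 -559.5  221.9] turn [-3.000e-04 -1.300e-03  3.648e-01] shift [786.1 234.   71.9] F [ 0.2 -0.   0.6] gap 0.999
utensil pot base [ 268.61479293 -586.6077372     0.        ]
```

```bash
python3 - <<'E'
from h import *
print(px("side",[[277.8,-559.5,222],[277.8,-559.5,300],[0,0,100]]))
im=cam("side")["img"]; cv2.imwrite("pics/r.png",cv2.resize(im[40:240,400:],None,fx=3,fy=3))
E
```

```text
[[516.39765523 114.40396189]
 [526.96896829  83.63112985]
 [577.97394338 353.12501732]]
```

View pics/r.png

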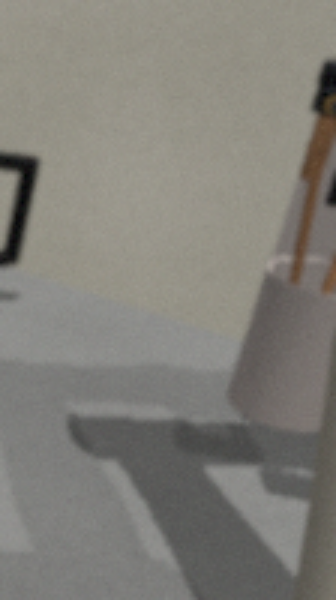

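The crop shows a grey pot-like shape with brown rods at side (497,150), close to where the gripper projects. I'll lift a little and see whether it moves.

>>> {"method": "jog_arm", "body": {"steps": [[[0,0,0,0,0,-0.03,0],[0,0,0,0,0,-0.03,0],[0,0,0,0,0,-0.03,0],[0,0,0,0,0,-0.03,0]]], "newtons": 20}}

```text
t: 0.8
eef_pos: [277.9, -559.6, 343.5]
tcp_rot: [0.527, 0.85, 0.0, -0.0]
force: [0.1, -0.5, 0.1]
finger_gap: 0.998
```

```bash
python3 - <<'E'
from h import *
a=cv2.imread("pics/side0.png")[80:200,470:512].astype(int); b=cam("side")["img"]
print("changed px fraction in pot area",(abs(a-b[80:200,470:512]).max(2)>40).mean())
d=abs(cv2.imread("pics/side0.png").astype(int)-b).max(2)>40
print("changed area",[ (x.min(),x.max()) for x in np.nonzero(d)])
delta([435.4,245.4,150],95.5)
E
```

```text
changed px fraction in pot area 0.005952380952380952
changed area [(np.int64(60), np.int64(319)), (np.int64(187), np.int64(511))]
t 0.85 at [ 278.3 -561.3  348.5] turn [0.0012 0.0085 0.3651] shift [788.  233.7 198.5] F [ 0.3 -0.4  4.1] gap 1.001
```

The pot is a static background item and does not move with the arm, so the path away from it is clear.

>>> {"method": "jog_arm", "body": {"steps": [[[0,0,0.1825,0,0,0,0],[0,0,0.1825,0,0,0,0],[0,0,0,0.049,0.0146,0.008,0],[0,0,0,0.049,0.0146,0.008,0],[0,0,0,0.049,0.0146,0.008,0],[0,0,0,0.049,0.0146,0.008,0],[0,0,0,0.049,0.0146,0.008,0],[0,0,0,0.049,0.0146,0.008,0],[0,0,0,0.049,0.0146,0.008,0],[0,0,0,0.049,0.0146,0.008,0]]]}}

```text
t: 2.1
eef_pos: [356.6, -156.9, 278.4]
tcp_rot: [0.673, 0.74, 0.0, 0.0]
force: [0.7, 0.5, -0.0]
finger_gap: 1.0
```

>>> {"method": "jog_arm", "body": {"steps": [[[0,0,0,0.049,0.0146,0.01,0],[0,0,0,0.049,0.0146,0.01,0],[0,0,0,0.049,0.0146,0.01,0],[0,0,0,0.049,0.0146,0.01,0],[0,0,0,0.049,0.0146,0.01,0],[0,0,0,0.049,0.0146,0.01,0],[0,0,0,0.049,0.0146,0.01,0],[0,0,0,0.04,0.0146,0.01,0],[0,0,0,0,0,0,0],[0,0,0,0,0,0,0]]]}}

```text
t: 3.35
eef_pos: [435.9, 233.5, 198.3]
tcp_rot: [0.672, 0.74, -0.0, -0.0]
force: [-1.1, 0.1, -0.3]
finger_gap: 1.001
```

```bash
python3 - <<'E'
from h import *
delta([435.4,245.4,100],95.5)
E
```

```text
t 3.35 at [435.9 233.5 198.3] turn [-0.0008  0.0006 -0.0001] shift [11.9  0.6 98.3] F [-1.1  0.1 -0.3] gap 1.001
```

>>> {"method": "jog_arm", "body": {"steps": [[[0,0,0,0.012,0.0005,0.03,0.4],[0,0,0,0,0,0.03,0.4],[0,0,0,0,0,0.03,0.4],[0,0,0,0,0,0,0.4],[0,0,0,0,0,0,0.4],[0,0,0,0,0,0,0.4]]]}}

```text
t: 4.1
eef_pos: [436.5, 246.4, 110.2]
tcp_rot: [0.673, 0.74, 0.002, 0.0]
force: [-0.5, 0.6, -0.1]
finger_gap: 0.603
```

```bash
python3 - <<'E'
from h import *
delta([435.4,245.4,45],95.5)
s=cam("side")["img"];t=cam("top")["img"]
cv2.imwrite("pics/a.png",np.hstack([cv2.resize(s[220:340,160:290],None,fx=3,fy=3),cv2.resize(t[200:320,90:220],None,fx=3,fy=3)]))
E
```

```text
t 4.1 at [436.5 246.4 110.2] turn [ 0.0026 -0.0021 -0.0004] shift [-0.9 -1.2 65.2] F [-0.5  0.6 -0.1] gap 0.603
```

View pics/a.png

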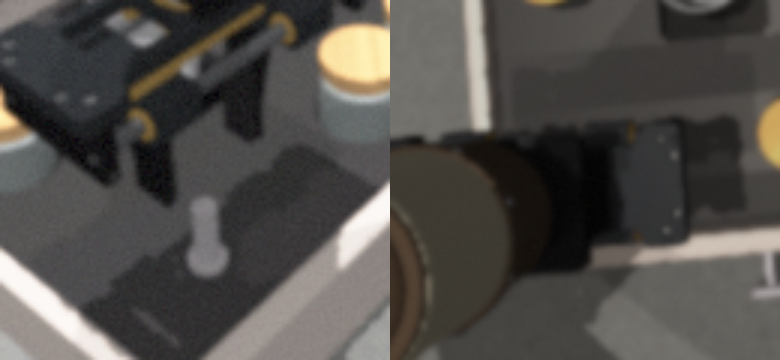

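The pin stands between the two fingers, at crop (205,200). I'll descend to it.

>>> {"method": "jog_arm", "body": {"steps": [[[0,0,0,-0.0005,-0.001,0.025,0.4],[0,0,0,0,0,0.025,0.4],[0,0,0,0,0,0.015,0.4],[0,0,0,0,0,0,0.4],[0,0,0,0,0,0,0.4],[0,0,0,0,0,0,0.4]]]}}

```text
t: 4.95
eef_pos: [435.2, 245.9, 44.5]
tcp_rot: [0.672, 0.74, 0.001, 0.0]
force: [0.3, 0.2, -0.3]
finger_gap: 0.602
```

>>> {"method": "jog_arm", "body": {"steps": [[[0,0,0,0,0,0,1],[0,0,0,0,0,0,1],[0,0,0,0,0,0,1],[0,0,0,0,0,0,1],[0,0,0,0,0,0,1],[0,0,0,0,0,0,1]]], "newtons": 20}}

```text
t: 5.7
eef_pos: [434.8, 245.5, 43.5]
tcp_rot: [0.672, 0.74, 0.0, -0.0]
force: [-0.1, 0.0, -0.7]
finger_gap: 0.151
```

>>> {"method": "jog_arm", "body": {"steps": [[[0,0,0,0,0,-0.015,1],[0,0,0,0,0,-0.03,1],[0,0,0,0,0,-0.04,1],[0,0,0,0,0,-0.04,1],[0,0,0,0,0,0,1],[0,0,0,0,0,0,1]]]}}

```text
t: 6.45
eef_pos: [434.1, 244.9, 167.9]
tcp_rot: [0.673, 0.74, -0.001, -0.0]
force: [-0.3, -0.3, -1.0]
finger_gap: 0.153
```

```bash
python3 - <<'E'
from h import *
delta([538.3,-29.3,145],95.5)
E
```

```text
t 6.45 at [434.1 244.9 167.9] turn [-0.0013  0.0004 -0.0007] shift [-283.    77.5   22.9] F [-0.3 -0.3 -1. ] gap 0.153
```

>>> {"method": "jog_arm", "body": {"steps": [[[0,0,0,-0.02,0.006,0,1],[0,0,0,-0.04,0.011,0,1],[0,0,0,-0.045,0.012,0,1],[0,0,0,-0.045,0.012,0,1],[0,0,0,-0.045,0.012,0,1],[0,0,0,-0.045,0.012,0,1],[0,0,0,-0.028,0.008,0.01,1],[0,0,0,-0.015,0.0045,0.013,1],[0,0,0,0,0,0,1],[0,0,0,0,0,0,1],[0,0,0,0,0,0,1],[0,0,0,0,0,0,1]]]}}

```text
t: 7.95
eef_pos: [539.1, -28.2, 146.0]
tcp_rot: [0.672, 0.741, 0.0, 0.0]
force: [-0.6, 0.6, -0.6]
finger_gap: 0.154
```

```bash
python3 - <<'E'
from h import *
delta([538.3,-29.3,124],95.5)
s=cam("side")["img"];t=cam("top")["img"]
p=get_state()["eef_pos"]
print(px("side",[p,p-[0,0,10],p-[0,0,34],[538.3,-29.3,70]]),px("top",[p-[0,0,34],[538.3,-29.3,70]]))
cv2.imwrite("pics/b.png",np.hstack([cv2.resize(s[130:240,240:340],None,fx=5,fy=5,interpolation=cv2.INTER_CUBIC),cv2.resize(t[130:240,230:290],None,fx=5,fy=5)]))
E
```

```text
t 7.95 at [539.1 -28.2 146. ] turn [ 0.001  -0.0002  0.001 ] shift [-1.1 -0.9 22. ] F [-0.6  0.6 -0.6] gap 0.154
[[296.55060275 172.86918128]
 [296.28443663 177.01191599]
 [295.65673631 186.72708319]
 [295.10667159 202.93848774]] [[281.96737882 211.28974343]
 [280.56131111 211.71983517]]
```

View pics/b.png

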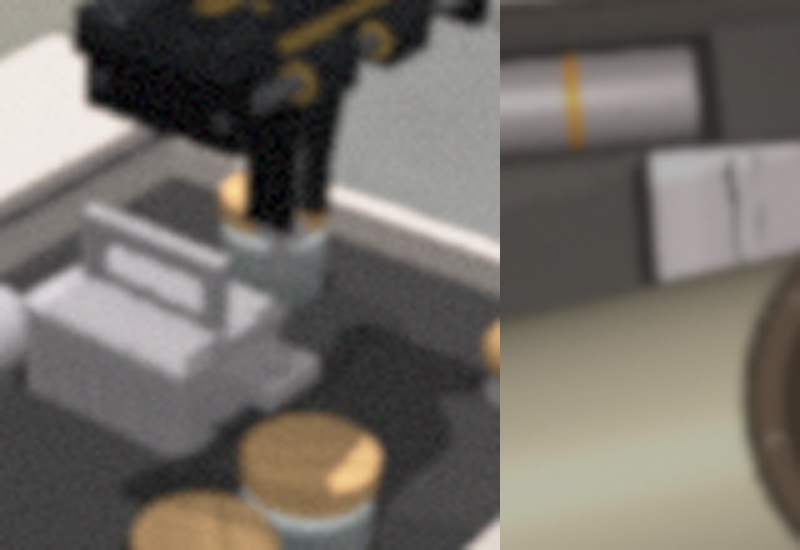

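The side view shows the pin between the fingers at about crop (285,240). It is over the tab as predicted, and the top view is blocked by the arm. I'll go down until the tip is just over the eye and recheck.

>>> {"method": "jog_arm", "body": {"steps": [[[0,0,0,-0.001,-0.001,0.01,1],[0,0,0,0,0,0.015,1],[0,0,0,0,0,0.011,1],[0,0,0,0,0,0,1],[0,0,0,0,0,0,1],[0,0,0,0,0,0,1]]]}}

```text
t: 8.8
eef_pos: [538.4, -29.9, 110.0]
tcp_rot: [0.672, 0.74, 0.0, 0.0]
force: [0.5, -0.3, 0.2]
finger_gap: 0.154
```

```bash
python3 - <<'E'
from h import *
delta([538.3,-29.3,80],95.5)
p=get_state()["eef_pos"]
s=np.mean([snapshot("side")["img"].astype(float) for _ in range(8)],0)[165:225,265:325]
print(px("side",[p-[0,0,10],p-[0,0,34],[538.3,-29.3,70]]))
s=np.clip((s/255)**.6*255,0,255).astype(np.uint8)
cv2.imwrite("pics/c.png",cv2.resize(s,None,fx=10,fy=10,interpolation=cv2.INTER_CUBIC))
E
```

```text
t 8.8 at [538.4 -29.9 110. ] turn [ 0.001  -0.     -0.0001] shift [ 0.6 -0.1 30. ] F [ 0.5 -0.3  0.2] gap 0.154
[[296.01675126 191.29775255]
 [295.40185628 200.54701581]
 [295.10667159 202.93848774]]
```

View pics/c.png

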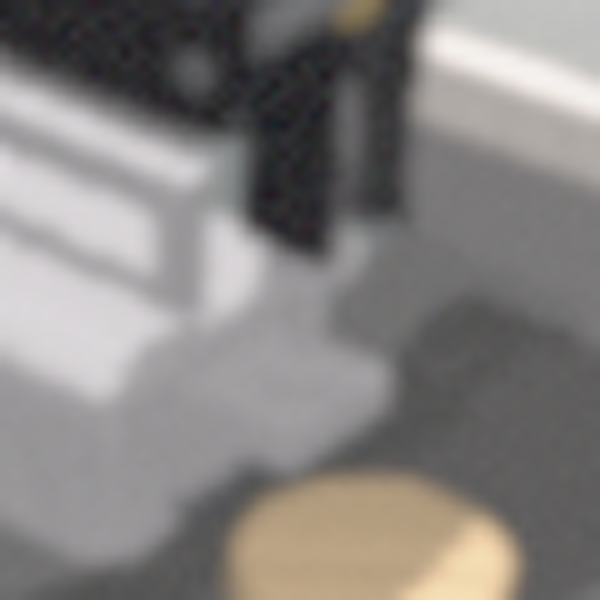

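The shank runs from about (310,265) to (302,350) in the crop, on the line toward the eye predicted at (301,379). It is aligned to roughly 2 mm, so I'll insert gently.

>>> {"method": "jog_arm", "body": {"steps": [[[0,0,0,0,0,0.004,1],[0,0,0,0,0,0.004,1],[0,0,0,0,0,0.003,1],[0,0,0,0,0,0.003,1],[0,0,0,0,0,0,1]]]}}

```text
t: 9.88
eef_pos: [537.9, -30.0, 95.2]
tcp_rot: [0.672, 0.74, -0.0, -0.0]
force: [-0.9, 0.3, -0.4]
finger_gap: 0.154
```

>>> {"method": "jog_arm", "body": {"steps": [[[0,0,0,0,0,0.003,1],[0,0,0,0,0,0.003,1],[0,0,0,0,0,0.003,1],[0,0,0,0,0,0.002,1],[0,0,0,0,0,0,1],[0,0,0,0,0,0,1]]]}}

```text
t: 10.62
eef_pos: [538.1, -30.0, 84.6]
tcp_rot: [0.672, 0.74, 0.0, 0.0]
force: [-0.5, -0.2, -0.3]
finger_gap: 0.152
```

>>> {"method": "jog_arm", "body": {"steps": [[[0,0,0,0,0,0.002,1],[0,0,0,0,0,0.001,1],[0,0,0,0,0,0.001,1],[0,0,0,0,0,0,1],[0,0,0,0,0,0,1]]]}}

```text
t: 11.25
eef_pos: [538.1, -30.0, 80.6]
tcp_rot: [0.672, 0.74, 0.0, 0.0]
force: [-0.9, -0.1, -0.5]
finger_gap: 0.155
```

>>> {"method": "jog_arm", "body": {"steps": [[[0,0,0,0,0,0.001,1],[0,0,0,0,0,0.0005,1],[0,0,0,0,0,0,1],[0,0,0,0,0,0,1]]]}}

```text
t: 11.75
eef_pos: [538.2, -30.0, 79.5]
tcp_rot: [0.672, 0.74, 0.0, 0.0]
force: [-0.9, 1.2, 5.0]
finger_gap: 0.151
```

There is 5 N of contact at TCP z 79.5, where the collar was expected to seat. I'll release and retreat upward.

>>> {"method": "jog_arm", "body": {"steps": [[[0,0,0,0,0,0,0.6],[0,0,0,0,0,0,0.6],[0,0,0,0,0,0,0.6],[0,0,0,0,0,0,0.6],[0,0,0,0,0,-0.01,0.6],[0,0,0,0,0,-0.03,0.6],[0,0,0,0,0,-0.03,0.6],[0,0,0,0,0,-0.03,0.6],[0,0,0,0,0,0,0.6],[0,0,0,0,0,0,0.6]]]}}

```text
t: 13.0
eef_pos: [537.5, -30.0, 178.8]
tcp_rot: [0.673, 0.74, -0.0, -0.0]
force: [-0.2, 0.3, -0.6]
finger_gap: 0.4
```

```bash
python3 - <<'E'
from h import *
delta([607.4,-23.1,150],95.5)
e=[538.1,-29.8,0]
print(px("side",[[*e[:2],114],[*e[:2],72]]))
s=np.mean([snapshot("side")["img"].astype(float) for _ in range(6)],0)[150:225,240:340]
s=np.clip((s/255)**.6*255,0,255).astype(np.uint8)
cv2.imwrite("pics/d.png",cv2.resize(s,None,fx=7,fy=7,interpolation=cv2.INTER_CUBIC))
E
```

```text
t 13.0 at [537.5 -30.  178.8] turn [-0.0005 -0.0004 -0.0005] shift [ 0.1 70.2 28.8] F [-0.2  0.3 -0.6] gap 0.4
[[296.45941669 185.83552758]
 [295.37508559 202.13680447]]
```

View pics/d.png

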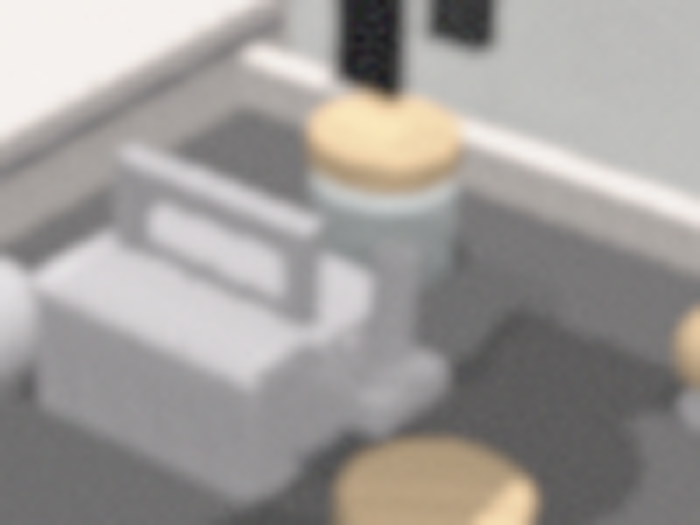

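The pin stands upright in the eye, with its top at crop (397,250) against a predicted (395,251). The box has not moved. Next is the handle.

>>> {"method": "jog_arm", "body": {"steps": [[[0,0,0,0,0.02,0,0.5],[0,0,0,0,0.03,0,0.5],[0,0,0,0,0.02,0.01,0.5],[0,0,0,0,0,0.025,0.5],[0,0,0,0,0,0.025,0.5],[0,0,0,0,0,0.02,0.5],[0,0,0,0,0,0.01,0.5],[0,0,0,0,0,0,0.5],[0,0,0,0,0,0,0.5],[0,0,0,0,0,0,0.5]]]}}

```text
t: 14.6
eef_pos: [608.3, -23.2, 90.0]
tcp_rot: [0.672, 0.74, 0.001, 0.001]
force: [0.1, 0.3, -0.5]
finger_gap: 0.501
```

```bash
python3 - <<'E'
from h import *
delta([607.6,-23.2,87.5],95.5)
E
```

```text
t 14.6 at [608.3 -23.2  90. ] turn [ 0.0018 -0.0001 -0.0001] shift [ 0.1 -0.7  2.5] F [ 0.1  0.3 -0.5] gap 0.501
```

>>> {"method": "jog_arm", "body": {"steps": [[[0,0,0,0,-0.0005,0.002,0.5],[0,0,0,0,0,0,1],[0,0,0,0,0,0,1],[0,0,0,0,0,0,1],[0,0,0,0,0,0,1],[0,0,0,0,0,0,1],[0,0,0,0,0,0,1],[0,0,0,0,0,0,1]]], "newtons": 55}}

```text
t: 15.6
eef_pos: [607.3, -23.0, 87.0]
tcp_rot: [0.672, 0.74, 0.0, -0.0]
force: [-0.2, 2.6, -0.1]
finger_gap: 0.103
```

>>> {"method": "jog_arm", "body": {"steps": [[[0,0,0,0,0,-0.003,1],[0,0,0,0,0,-0.004,1],[0,0,0,0,0,-0.005,1],[0,0,0,0,0,0,1],[0,0,0,0,0,0,1]]]}}

```text
t: 16.23
eef_pos: [607.1, -23.4, 99.0]
tcp_rot: [0.673, 0.74, -0.0, -0.0]
force: [0.6, 0.3, -7.1]
finger_gap: 0.106
```

>>> {"method": "jog_arm", "body": {"steps": [[[0,0,0,0,0,-0.006,1],[0,0,0,0,0,-0.009,1],[0,0,0,0,0,-0.012,1],[0,0,0,0,0,-0.015,1],[0,0,0,0,0,-0.015,1],[0,0,0,0,0,-0.012,1],[0,0,0,0,0,-0.009,1],[0,0,0,0,0,-0.006,1],[0,0,0,0,0,-0.003,1],[0,0,0,0,0,0,1],[0,0,0,0,0,0,1],[0,0,0,0,0,0,1]]]}}

```text
t: 17.73
eef_pos: [607.0, -23.3, 185.6]
tcp_rot: [0.672, 0.74, -0.0, -0.0]
force: [-0.5, 0.9, -7.2]
finger_gap: 0.11
```

>>> {"method": "jog_arm", "body": {"steps": [[[0,0,0,0,0,0,1],[0,0,0,0,0,0,1],[0,0,0,0,0,0,1],[0,0,0,0,0,0,1]]]}}

```text
t: 18.23
eef_pos: [607.2, -23.3, 186.1]
tcp_rot: [0.672, 0.74, 0.0, 0.0]
force: [0.1, 0.1, -6.3]
finger_gap: 0.104
```

```bash
python3 - <<'E'
from h import *
st=get_state(); print(st["t"],st["eef_pos"],st["force"],st["torque"],abs(st["qd"]).max())
p=st["eef_pos"]-[0,0,87.3]+[0,0,18]; r=R.from_euler("z",5.5,degrees=True)
ax=[(-50,40,58),(-50,-40,58),(50,40,58),(50,-40,58),(-40,0,94),(40,0,94),(-70,0,96),(-48,38,0),(48,38,0)]
P=p*[1,1,1]+r.apply(np.array(ax,float)); q=px("side",P)
ims=np.mean([snapshot("side")["img"].astype(float) for _ in range(4)],0)[90:230,210:350]
s=cv2.resize(np.clip((ims/255)**.6*255,0,255).astype(np.uint8),None,fx=4,fy=4,interpolation=cv2.INTER_CUBIC)
for u,v in q: cv2.circle(s,(int((u-210)*4),int((v-90)*4)),3,(0,0,255),-1)
cv2.imwrite("pics/e.png",s)
E
```

```text
18.225 [607.23990337 -23.32336443 186.10535186] [ 0.12398346  0.13329985 -6.27516692] [-0.00697033 -0.02975775 -0.01707864] 0.002093972133363998
```

View pics/e.png

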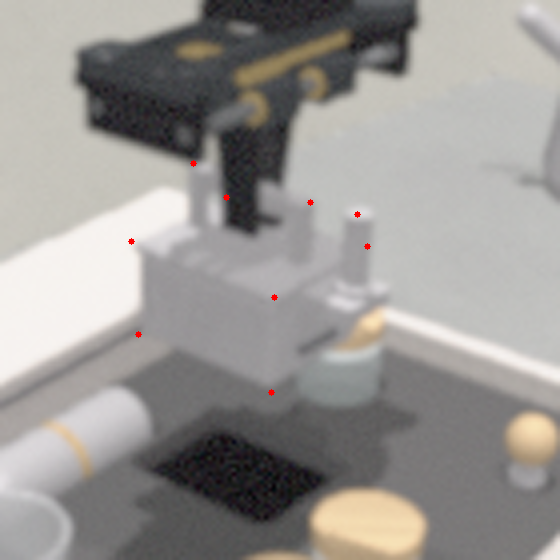

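The box hangs clear of its pocket, with the pin in the eye; pin top and bar ends match the level prediction. The lower-left bottom corner seen at about (143,315), predicted (138,334), does not. I'll check the tilt with one closer, unmarked look.

```bash
python3 - <<'E'
from h import *
ims=np.mean([snapshot("side")["img"].astype(float) for _ in range(8)],0)[125:193,235:310]
s=cv2.resize(np.clip((ims-60)*1.5,0,255).astype(np.uint8),None,fx=8,fy=8,interpolation=cv2.INTER_CUBIC)
for a in range(0,75,10): cv2.putText(s,str(235+a),(a*8,8),0,.3,(0,0,255),1)
for a in range(0,68,10): cv2.putText(s,str(125+a),(0,a*8+4),0,.3,(0,0,255),1)
cv2.imwrite("pics/f.png",s)
p=get_state()["eef_pos"]-[0,0,69.3]; r=R.from_euler("z",5.5,degrees=True)
ax=np.array([(-50,40,58),(50,40,58),(-50,-40,58),(-40,0,94),(40,0,94),(-70,0,96),(-70,0,56),(-48,38,0),(48,38,0),(-82,18,52),(-82,-18,52)],float)
for i,a in enumerate(px("side",p+r.apply(ax))): print(ax[i],a.round(1), px("side",p+(r*R.from_euler("y",.1)).apply(ax[i]-[0,0,88])+[0,0,88]).round(1))
E
```

```text
[-50.  40.  58.] [278.8 164.3] [[279.9 162.4]]
[50. 40. 58.] [242.9 150.5] [[244.1 152.9]]
[-50. -40.  58.] [301.8 151.7] [[303.  149.8]]
[-40.   0.  94.] [287.6 140.6] [[287.4 138.7]]
[40.  0. 94.] [258.5 130.9] [[258.3 132.6]]
[-70.   0.  96.] [299.5 143.7] [[299.2 140.3]]
[-70.   0.  56.] [298.3 161.5] [[299.7 158.8]]
[-48.  38.   0.] [277.8 188.1] [[281.  187.4]]
[48. 38.  0.] [244.7 173.7] [[247.7 176.7]]
[-82.  18.  52.] [297.8 168. ] [[299.3 164.8]]
[-82. -18.  52.] [308. 162.] [[309.5 158.8]]
```

View pics/f.png

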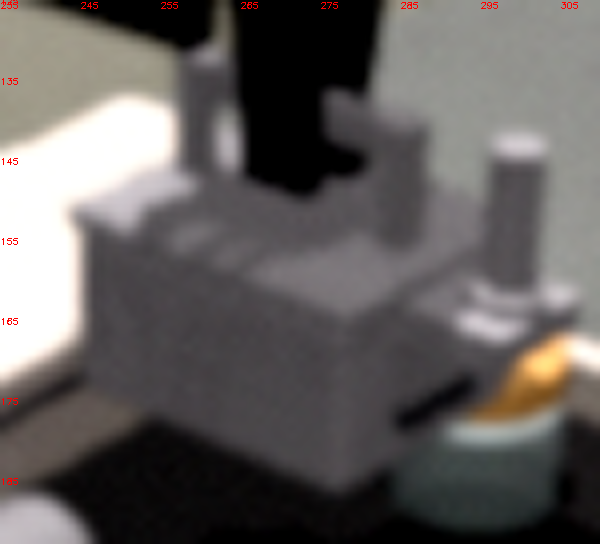

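The closer view resolves it. Lid corners at (245,151) and (277.5,165) and bottom corners at (245.6,173) and (277.5,186) match the level prediction within 1–2.5 px. The pin is upright with its collar on the tab, so I'm handing in.

```bash
python3 -c "
from rig import *
print(close_job())"
```

```text
the job is handed in; nothing more can be done
None
```

I pushed the pin down through the eye until its collar seated, let go of it, then lifted the box by its handle. I handed the job in with the gripper holding the box still, about 99 mm above where it stood. `close_job()` gives no verdict, so the points below rest on my own checks.

- **Pin:** I felt 5 N of contact at the height where the collar should rest on the tab. After release, the picture showed the pin upright in the eye within about 1 px of the prediction, with the box unmoved.
- **Lift:** The wrist reads about 6.3–7 N, which fits the box plus the pin. The gripper closed on the 10 mm bar at a 55 N grip setting, and joint speeds were about 0.002 rad/s.
- **Level:** In the last picture, corners and pin match a level box to 1–2.5 px, so the tilt is about 0.03 rad or less. The box hangs clear of its pocket and the collar is on the tab.
- **Disagreement:** In an earlier marked picture the lower-left bottom corner looked about 5 px off. The closer, higher-contrast look showed I had misread it against the light background.
- **Bystanders:** I did not measure the jars, cup, mill and stopper again afterwards. None of the force readings showed unexpected contact.

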